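# Slide the specimen carrier home under the leaf spring

## Task

On the conservation bench, the metal specimen carrier stands too high on its sprung bed to pass through the gate of its dock. With your fingertips press the rear of the carrier down hard against the springs and, keeping it pressed, slide it through the gate and under the leaf spring until its cross ridge is fully home against the gate, then let go and move clear. Do not lift or tip the carrier, and leave the other things on the bench where they stand.

Things in the scene. Friction and masses are not known exactly. Their poses are not given: they have to be found in the camera images.
- dock: Fixed guide dock: grey base plate 256 x 90 x 10 mm with a straight channel between two dark steel rails, bridged by a steel gate. Origin: on the table, mid channel, below the gate's front face. x: level, along the channel, the way the carrier must slide (away from the robot, within 0.6 rad); y across; z up. At the far end, from x = 66 mm, a white reader head 55 mm tall, beyond the carrier's reach.
- channel (a point): Middle of the channel's near end wall, on its top, 149 mm before the gate (dock x = -149 mm) and 28 mm above the table. The rails run from here to 58 mm past the gate's front face: inner faces 24.5 mm and outer faces 32.5 mm either side of the middle, tops 28 mm above the table like the 6 mm thick end wall.
- gate (a point): Centre of the lower front edge of the gate's crossbar, 35 mm above the table, at x = 0 of the dock. The crossbar is 12 mm long in the slide direction, 65 mm wide, and its top is 46 mm above the table. Its face is rough and square: a tongue pushed against it jams and is not guided under, so press down before the tip meets it (or back off, press, and go on).
- bed (a joint): How far the sprung steel bed under the carrier is pressed down, m: 0 = up (bed top 22 mm above the table), 0.010 = bottomed. It stays level and fills the channel's length. Pressing on the carrier, about 5 N starts it moving, then 1.5 N more per mm (some 17 N at 8 mm, 20 N at the bottom). It springs up when let go.
- leaf (a joint): Lift of the leaf spring, rad: 0 = at rest; about 0.1 to 0.25 when it rides on the carrier's tongue. A brass-coloured strip 14 mm wide behind the gate, sloping down in the slide direction from under the crossbar to its free end at dock x = 40 mm, 30 mm above the table. It drags on the carrier with a few newtons.
- carrier: Loose aluminium carrier, 110 long x 46 wide x 18 mm, about 0.25 kg, lying on the bed, its x along the dock's x. A cross ridge 10 mm long (x = -10 to 0), full width, stands 14 mm above the rest; before it the flat tongue with four small bronze coupons (x = 0 to 50 mm), behind it the flat press deck (x = -60 to -10). Origin: underside, mid width, below the ridge's front face; z up.
- ridge (a point): Ridge's front face at the tongue's top, mid width. Start: 56 to 84 mm before the gate (tongue's tip 6 to 34 mm short of it), 40 mm above the table: too high, the tongue butts on the gate. Pressed down over 5 mm (best 7 to 9) it passes. Home: this face meets the gate's front face (dock x = 0). Let go there, the carrier rises until the tongue bears on the crossbar, 35 mm up, and stays.
- deck (a point): Centre of the press deck's top face, 40 mm above the table at the start, 35 mm behind the ridge's front face and 25 mm behind its rear face: the place to press. The deck is 50 long x 46 mm wide. A fingertip on the deck can also push on the ridge's rear face, which is upright and 14 mm high.
- weight: Bystander: brass weight, 34 mm across, 48 mm tall, beside the dock; origin at its underside.
- collar: Bystander: steel collar, 40 mm across, 18 mm tall, beside the dock; origin at its underside.
- chock: Bystander: wooden block 60 x 28 x 30 mm, beside the dock; origin at its underside.
- brush: Bystander: brush 170 mm long, lying beside the dock; origin at its underside.
- jar: Bystander: amber jar, 60 mm across, 75 mm tall; origin at its underside.
- clamp: Bystander: bar clamp with a yellow handle, 230 mm long, lying; origin near its middle.
- bell: Bystander: small green bronze bell, 72 mm across, 100 mm tall; origin at its underside.
There are look-alikes about, which are no part of the job. There is more than one size of the carrier; the job needs the smallest.

How it is judged:
By the outcome, as a careful person would: the job done as asked, in the order asked, and still so for the second after the job is handed in, with the robot touching nothing.
It also fails if it takes over 32 s, if anything falls off the work surface, if the arm or the gripper's body presses on something with over 40 N, if the wrist force passes 120 N, or if a joint passes its speed limit or range.

## Robot

A 7-joint arm with a two-finger parallel gripper is mounted at the origin on the work surface. World frame = base frame: x ahead of the robot, y to its left, z up, the work surface at z = 0. Lengths are in m, angles in rad, forces in N, time in s.
With the tool pointing down it reaches from about 0.35 to 0.9 m from the base axis. Payload 8.1 kg.
Tool frame: the origin (TCP) lies at the very end of the fingers, on their centre line; the grasp point (between the pads) lies 19 mm behind it; z points along the fingers, y is the direction in which the jaws open and shut (so a half turn about z gives the same grasp; the last joint's range is limited). The gripper opens to 85 mm and grips with 20 to 120 N. Pads are 22 mm wide; open, the fingers measure 114 mm over their backs; the gripper's body (76 mm by 85 mm) begins 54 mm behind the grasp point. The pads swing forward as they close: fully open they stand 13 mm farther back than shut.
Start: joints at [1.085, 0.434, 0.025, 1.573, -0.012, 1.134, -0.075], TCP at [0.233, -0.58, 0.231] pointing down, gripper open.
Joint ranges: [-2.62, 2.62], [-0.44, 2.09], [-1.27, 1.32], [0.08, 2.57], [-1.32, 4.46], [0.12, 2], [-2.74, 2.74]. Speed limits (rad/s): [2.22, 2.22, 3.01, 3.01, 3.14, 3.14, 3.14].

## Interface

Orientations are given as a unit quaternion [w, x, y, z].
In Python, from cell import status, viewer, ticket gives the robot as it stands.
- The arm moves only by the tool move_arm, never from a script. Its argument "plan" is a list of rows, each a list of 7 numbers: the turn, a rotation vector about the tool's x, y, z in degrees, then the shift along the tool's x, y, z in m, then the finger opening in m, from 0 to 0.0854. In form: [[ax, ay, az, dx, dy, dz, jaw], ...]. A call has 1 to 5 rows; each row shifts and turns the commanded pose from where the row before left it, along the tool's axes as they then stand; what a row does not reach is not made up. A row lasts 1/12 s, in which the tool goes at most 41.7 mm and 7.16 degrees, less where a joint would pass 70% of its speed; a pose out of reach is approached as far as the arm can. A call is refused whole if a number of a shift passes 0.0417 or a number of a turn 7.16, either way. A call with a gripper value outside its range is refused whole. The fingers move at their own pace and stop on an object; "force" is the grip in N (left out, the last holds). Time passes only in rows, so rows that do not move let the fingers close. It gives the time, the measured TCP pose, the force and the opening at its end, in the units of the state.
- status.read_state(): the state, without advancing time (a new reading comes with each control period).
- viewer.snapshot(name): name is "side" or "top" or "wrist"; returns a dict with "color" (420x560x3 uint8, blue, green, red), "vertical_fov" (degrees; the focal length in pixels is half the picture's height over the tangent of half this angle, whatever the lens; pixels are square), "cx", "cy" (the principal point, pixels), "world_from_camera" (4x4, takes a point from camera to world coordinates); the wrist camera has in their place "tool_from_camera" (4x4, takes a point from camera to tool coordinates, whose origin is the TCP and whose axes are the flange's). Camera axes: x right, y down, z forward; pixel columns grow to the right and rows downward; lengths in m; the calibration is good to about 2 mm. A picture is of the moment at which its call begins: read the wrist's pose just before it. There is no depth.
- ticket.hand_in(): hands the job in, once; it reports no verdict.
The state is a dict: "time_s": time; "joint_positions": joint angles; "qd": joint speeds; "joint_torque": joint torques, N m; "tool_pos": TCP position; "eef_rot": TCP orientation; "ft_force": force on the tool from outside, world axes, zero at the start; "moment": the same for the moment, N m; "width": finger opening in m.
Only numpy, scipy, OpenCV 4.12 (cv2) and the standard library are available. Lean on these libraries where they do the work, as an engineer would, in place of code of your own. Each camera call takes 0.05 s, during which the arm holds its last target.

## Working session

There is one attempt and no reset: what is moved stays moved. The work goes in short steps, Python scripts to look and compute and a tool call to move; the robot and the scene stay as the last step left them, time stands still between calls to the robot, and variables do not carry over. Pictures are saved under pics/ and viewed, and the job is handed in when it is done.

Besides the shell and the picture viewer there is one more tool, called by a JSON object that holds its "name" and its "arguments", one argument or row to a line. move_arm: Moves the arm, as the interface text tells. Its arguments: {"type":"object","properties":{"plan":{"type":"array","items":{"type":"array","items":{"type":"number"}}},"force":{"type":"number"}},"required":["plan"]}

```bash
ls; mkdir -p pics; cat > h.py <<'E'
import numpy as np, cv2
from cell import status, viewer, ticket
from scipy.spatial.transform import Rotation as R
def K(s):
    f=s["color"].shape[0]/2/np.tan(np.radians(s["vertical_fov"])/2); return f,s["cx"],s["cy"]
def ray(s,u,v,T=None):
    T=np.array(s["world_from_camera"]) if T is None else T
    f,cx,cy=K(s); d=T[:3,:3]@np.array([(u-cx)/f,(v-cy)/f,1]); return T[:3,3],d
def onz(s,u,v,z,T=None):
    o,d=ray(s,u,v,T); return o+d*(z-o[2])/d[2]
def proj(s,p,T=None):
    T=np.array(s["world_from_camera"]) if T is None else T
    f,cx,cy=K(s); q=T[:3,:3].T@(np.array(p)-T[:3,3]); return f*q[0]/q[2]+cx,f*q[1]/q[2]+cy
E
python3 - <<'E'
from h import *
print(status.read_state())
for n in("side","top","wrist"):
    s=viewer.snapshot(n); cv2.imwrite(f"pics/{n}0.png",s["color"]); print(n,{k:(np.round(v,3).tolist()) for k,v in s.items() if k!="color"})
E
```

```text
pics
{'time_s': 0.0, 'joint_positions': array([ 1.08538342,  0.4352301 ,  0.02495256,  1.57409403, -0.01158864,
        1.13400447, -0.07511252]), 'qd': array([-0.00128455, -0.00151591, -0.00139955,  0.00108815,  0.00014809,
        0.00247199,  0.00183944]), 'joint_torque': array([ 1.07878324e-03, -6.70470357e+01,  1.02503903e+00, -3.16207874e+01,
        1.53399899e-02,  1.25606722e-02, -6.90273191e-05]), 'tool_pos': array([ 0.23322234, -0.57930889,  0.2305225 ]), 'eef_rot': array([-7.63882528e-04,  9.81742939e-01,  1.90210854e-01, -2.22421854e-04]), 'ft_force': array([-0.27779386,  0.30629659,  0.12788199]), 'moment': array([0.03216407, 0.04269238, 0.03167396]), 'width': 0.08543913925199881}
side {'vertical_fov': 53.694, 'cx': 280.25, 'cy': 209.808, 'world_from_camera': [[-0.946, -0.192, 0.262, 0.264], [-0.325, 0.565, -0.758, 0.761], [-0.002, -0.802, -0.597, 0.681], [0.0, 0.0, 0.0, 1.0]]}
top {'vertical_fov': 54.622, 'cx': 283.018, 'cy': 209.278, 'world_from_camera': [[-0.025, -0.985, 0.17, 0.344], [-1.0, 0.023, -0.014, 0.008], [0.009, -0.17, -0.985, 1.016], [0.0, 0.0, 0.0, 1.0]]}
wrist {'vertical_fov': 67.706, 'cx': 278.295, 'cy': 208.177, 'tool_from_camera': [[0.001, -0.948, -0.318, 0.083], [1.0, 0.001, 0.0, -0.0], [0.0, -0.318, 0.948, -0.143], [0.0, 0.0, 0.0, 1.0]]}
```

View pics/top0.png

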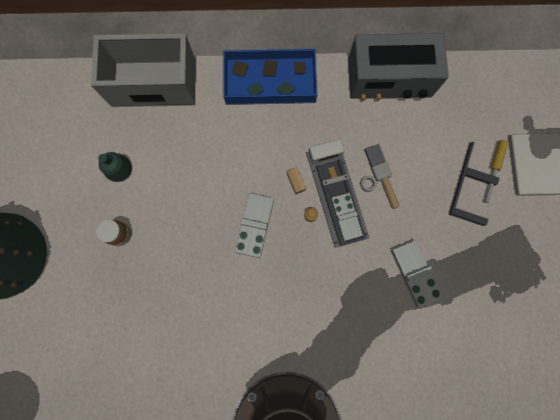

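View pics/side0.png

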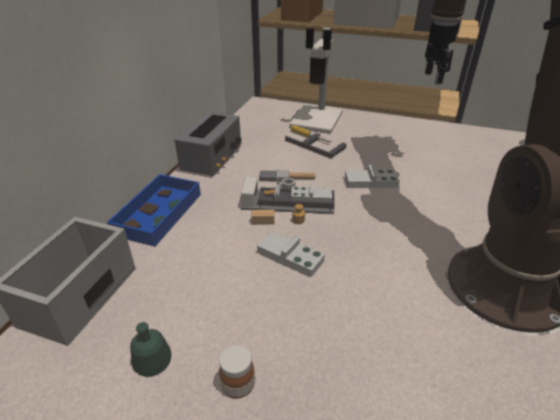

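```bash
python3 - <<'E'
import cv2
a=cv2.imread("pics/top0.png")[130:255,280:420]; cv2.imwrite("pics/top0z.png",cv2.resize(a,None,fx=4.6,fy=4.6,interpolation=cv2.INTER_CUBIC))
a=cv2.imread("pics/side0.png")[160:230,230:350]; cv2.imwrite("pics/side0z.png",cv2.resize(a,None,fx=6,fy=6,interpolation=cv2.INTER_CUBIC))
E
```

```text
(no output)
```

View pics/top0z.png

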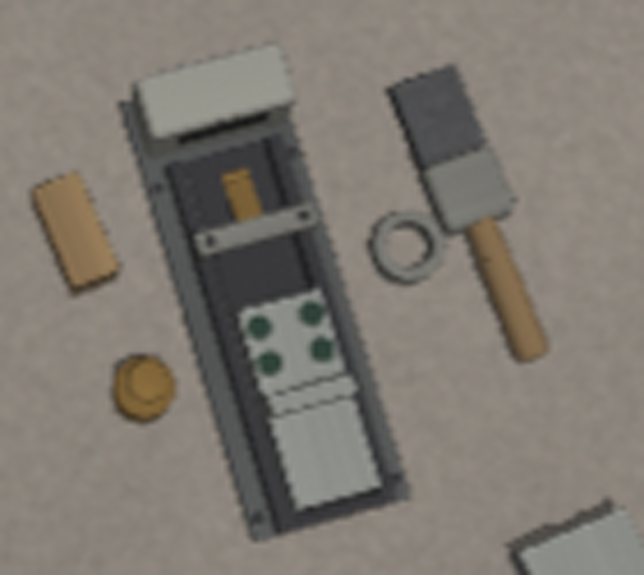

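View pics/side0z.png

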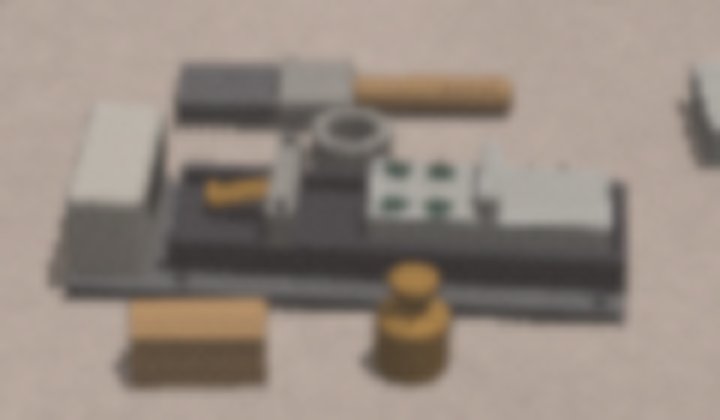

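```bash
python3 - <<'E'
from h import *
s=viewer.snapshot("top")
def Z(x,y,z): 
    return onz(s,280+(x+.5)/4.6-.5,130+(y+.5)/4.6-.5,z)
P=dict(gl=Z(201,254,.046),gr=Z(317,226,.046),grl=Z(195,234,.046),grr=Z(313,207,.046),
 dnl=Z(297,508,.04),dnr=Z(382,484,.04),tl=Z(238,309,.04),tr=Z(317,289,.04),
 nl=Z(278,532,.028),nr=Z(388,503,.028),bl=Z(253,541,.01),br=Z(409,494,.01))
for k,v in P.items(): print(k,v.round(4))
g=(P['gl']+P['gr'])/2; d=(P['dnl']+P['dnr'])/2; t=(P['tl']+P['tr'])/2; n=(P['nl']+P['nr'])/2
print("gate",g,"deckrear",d,"tip",t, "near",n)
print("w gate",np.linalg.norm(P['gl']-P['gr']),"len car",np.linalg.norm(d[:2]-t[:2]),"w",np.linalg.norm(P['dnl']-P['dnr']),np.linalg.norm(P['tl']-P['tr']),"gate-near",np.linalg.norm(g[:2]-n[:2]))
for a,b in((n,g),(d,t),(d,g)): print(np.arctan2(*(b-a)[[1,0]]))
E
```

```text
gl [ 0.5701 -0.1054  0.046 ]
gr [ 0.584 -0.168  0.046]
grl [ 0.5811 -0.1027  0.046 ]
grr [ 0.5945 -0.1665  0.046 ]
dnl [ 0.4341 -0.1506  0.04  ]
dnr [ 0.4456 -0.1959  0.04  ]
tl [ 0.541  -0.1246  0.04  ]
tr [ 0.5509 -0.1673  0.04  ]
nl [ 0.4228 -0.1419  0.028 ]
nr [ 0.4367 -0.201   0.028 ]
bl [ 0.4197 -0.1309  0.01  ]
br [ 0.443  -0.2165  0.01  ]
gate [ 0.57702163 -0.13673094  0.046     ] deckrear [ 0.43986657 -0.17327823  0.04      ] tip [ 0.54593978 -0.14594206  0.04      ] near [ 0.42972851 -0.1714545   0.028     ]
w gate 0.06414140903970772 len car 0.1095390031828382 w 0.046729523029195995 0.04385384515777965 gate-near 0.15133073391534405
0.23151746175404003
0.2522221870373713
0.26041588826897566
```

{"name": "move_arm", "arguments": {
  "plan": [
    [0, 0, 3.95, 0, 0, 0, 0],
    [0, 0, 3.95, 0, 0, 0, 0],
    [0, 0, 0, 0.022, -0.023, 0, 0],
    [0, 0, 0, 0.022, -0.023, 0, 0],
    [0, 0, 0, 0.022, -0.023, 0, 0]
  ],
  "force": 40
}}

```text
time_s: 0.62
tool_pos: [0.2808, -0.4959, 0.2309]
eef_rot: [-0.0, 0.993, 0.121, -0.0]
ft_force: [0.6, 0.5, 0.6]
width: 0.0255
```

{"name": "move_arm", "arguments": {
  "plan": [
    [0, 0, 0, 0.022, -0.023, 0, 0],
    [0, 0, 0, 0.022, -0.023, 0, 0],
    [0, 0, 0, 0.022, -0.023, 0, 0],
    [0, 0, 0, 0.022, -0.023, 0, 0],
    [0, 0, 0, 0.022, -0.023, 0, 0]
  ]
}}

```text
time_s: 1.03
tool_pos: [0.36, -0.3571, 0.2313]
eef_rot: [0.0, 0.993, 0.122, -0.0]
ft_force: [0.4, 0.7, -1.0]
width: 0.0003
```

{"name": "move_arm", "arguments": {
  "plan": [
    [0, 0, 0, 0.022, -0.023, 0, 0],
    [0, 0, 0, 0.022, -0.023, 0, 0],
    [0, 0, 0, 0.022, -0.023, 0.015, 0],
    [0, 0, 0, 0.015, -0.023, 0.02, 0],
    [0, 0, 0, 0.0, -0.023, 0.015, 0]
  ]
}}

```text
time_s: 1.45
tool_pos: [0.4129, -0.2249, 0.1806]
eef_rot: [-0.0, 0.992, 0.124, 0.001]
ft_force: [0.4, -0.6, -0.6]
width: 0.0003
```

```bash
python3 - <<'E'
from h import *
viewer.snapshot("top");viewer.snapshot("top")
st=status.read_state(); s=viewer.snapshot("wrist"); cv2.imwrite("pics/wrist1.png",s["color"])
print(st["tool_pos"],st["eef_rot"],st["time_s"],st["qd"].round(3))
E
```

```text
[ 0.408677   -0.22282399  0.17901171] [-0.00190221  0.99217587  0.12481616 -0.00208465] 1.55 [ 0.04  -0.008  0.054 -0.076  0.011  0.04   0.054]
```

View pics/wrist1.png

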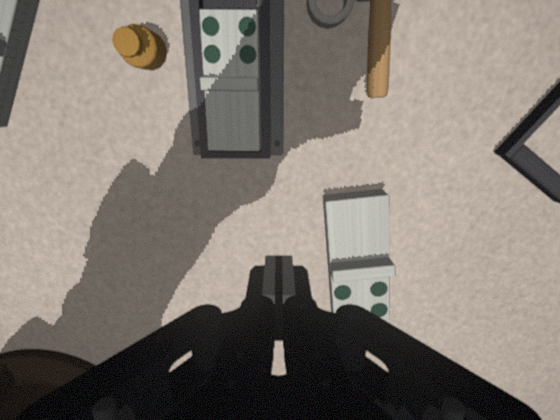

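```bash
python3 - <<'E'
import cv2
a=cv2.imread("pics/wrist1.png")[0:165,170:300]; cv2.imwrite("pics/w1z.png",cv2.resize(a,None,fx=3.6,fy=3.6,interpolation=cv2.INTER_CUBIC))
E
```

```text
(no output)
```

View pics/w1z.png

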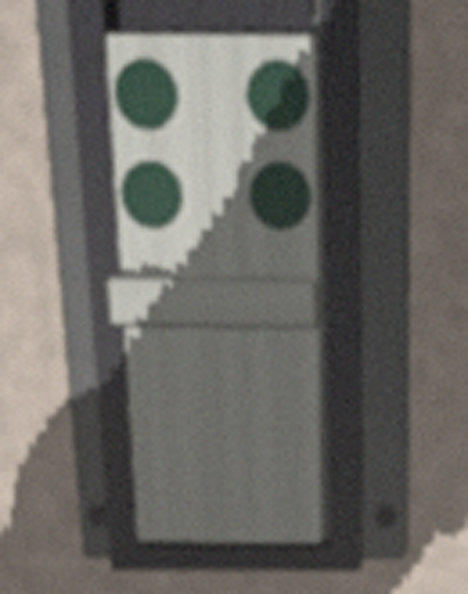

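```bash
cat > w1.py <<'E'
from h import *
def wT(s,st):
    q=st["eef_rot"]; T=np.eye(4); T[:3,:3]=R.from_quat([q[1],q[2],q[3],q[0]]).as_matrix(); T[:3,3]=st["tool_pos"]
    return T@np.array(s["tool_from_camera"])
E
python3 - <<'E'
from w1 import *
s=viewer.snapshot("wrist")
st=dict(tool_pos=[ 0.408677,-0.22282399,0.17901171],eef_rot=[-0.00190221,0.99217587,0.12481616,-0.00208465])
T=wT(s,st)
Z=lambda x,y,z: onz(s,170+(x+.5)/3.6-.5,(y+.5)/3.6-.5,z,T)
P=dict(dl=Z(136,543,.04),dr=Z(326,541,.04),tl=Z(107,33,.04),tr=Z(312,33,.04),rl=Z(108,325,.054),rr=Z(316,326,.054),nl=Z(112,568,.028),nr=Z(361,568,.028),bl=Z(84,556,.01),br=Z(408,556,.01))
for k,v in P.items(): print(k,v.round(4))
d=(P['dl']+P['dr'])/2;t=(P['tl']+P['tr'])/2;r=(P['rl']+P['rr'])/2;n=(P['nl']+P['nr'])/2
print("deckrear",d,"tip",t,"ridge rear",r,"near",n)
e=lambda a,b:np.linalg.norm((P[a]-P[b])[:2])
print("w",e('dl','dr'),e('tl','tr'),e('rl','rr'),e('nl','nr'),e('bl','br'),"len",np.linalg.norm((d-t)[:2]),np.linalg.norm((d-r)[:2]))
print([np.arctan2(*(b-a)[[1,0]]) for a,b in((d,t),(P['dr'],P['tr']),(P['dl'],P['tl']))])
print([np.arctan2(*(P[a]-P[b])[[0,1]]) for a,b in(('dl','dr'),('nl','nr'),('bl','br'),('tl','tr'))])
st=status.read_state();print(st["tool_pos"],st["eef_rot"],st['time_s'],R.from_quat(np.roll(st["eef_rot"],-1)).as_matrix().round(4))
E
```

```text
dl [ 0.4339 -0.1497  0.04  ]
dr [ 0.4461 -0.1953  0.04  ]
tl [ 0.5409 -0.1241  0.04  ]
tr [ 0.5519 -0.1672  0.04  ]
rl [ 0.4826 -0.1377  0.054 ]
rr [ 0.4939 -0.1826  0.054 ]
nl [ 0.4235 -0.1426  0.028 ]
nr [ 0.4397 -0.2055  0.028 ]
bl [ 0.4208 -0.1308  0.01  ]
br [ 0.4431 -0.2174  0.01  ]
deckrear [ 0.43999788 -0.17250906  0.04      ] tip [ 0.54635151 -0.14562476  0.04      ] ridge rear [ 0.48827874 -0.16014798  0.054     ] near [ 0.43162997 -0.17401113  0.028     ]
w 0.047214859339458154 0.04449336499809532 0.04624345519166392 0.06495719087731457 0.08939528592710015 len 0.10969894774604079 0.04983811483236496
[np.float64(0.24759546791175813), np.float64(0.26001037683757783), np.float64(0.2352460708786532)]
[np.float64(-0.2619469237806511), np.float64(-0.25160141528182084), np.float64(-0.2515544347547481), np.float64(-0.24977828198735644)]
[ 0.41005067 -0.2270781   0.18115112] [-1.01077349e-04  9.92438899e-01  1.22739038e-01 -3.87305394e-04] 1.65 [[ 9.699e-01  2.436e-01 -8.000e-04]
 [ 2.436e-01 -9.699e-01  1.000e-04]
 [-7.000e-04 -3.000e-04 -1.000e+00]]
```

{"name": "move_arm", "arguments": {
  "plan": [
    [0, 0, -0.3, 0.0153, -0.0092, 0.02, 0],
    [0, 0, 0, 0.0153, -0.0092, 0.02, 0],
    [0, 0, 0, 0.0153, -0.0092, 0.025, 0],
    [0, 0, 0, 0.0153, -0.0092, 0.025, 0],
    [0, 0, 0, 0.0153, -0.0092, 0.02, 0]
  ]
}}

```text
time_s: 2.07
tool_pos: [0.474, -0.1652, 0.0704]
eef_rot: [0.001, 0.992, 0.123, 0.0]
ft_force: [0.4, -1.5, -0.8]
width: 0.0002
```

{"name": "move_arm", "arguments": {
  "plan": [
    [0, 0, 0, 0, 0, 0, 0],
    [0, 0, 0, 0, 0, 0, 0],
    [0, 0, 0, 0, 0, 0, 0]
  ]
}}

```text
time_s: 2.32
tool_pos: [0.4733, -0.1655, 0.072]
eef_rot: [0.001, 0.992, 0.124, 0.0]
ft_force: [-0.2, 0.6, -0.2]
width: -0.0002
```

```bash
python3 - <<'E'
from h import *
st=status.read_state(); s=viewer.snapshot("wrist"); cv2.imwrite("pics/wrist2.png",s["color"])
s=viewer.snapshot("side"); cv2.imwrite("pics/side2z.png",cv2.resize(s["color"][120:230,230:380],None,fx=5,fy=5,interpolation=cv2.INTER_CUBIC))
print(st["tool_pos"],st["eef_rot"],st["time_s"],st["ft_force"])
t=np.array([.4729,-.1641,.04]);r=R.from_quat(np.roll(st["eef_rot"],-1)).as_matrix(); print("to target, tool axes",r.T@(t-st["tool_pos"]), r[:,0])
E
```

```text
[ 0.47331388 -0.16554219  0.07197833] [5.25534971e-04 9.92287845e-01 1.23953644e-01 2.25390915e-04] 2.3167 [-0.18350072  0.62961018 -0.2459627 ]
to target, tool axes [-5.65282554e-05 -1.53482370e-03  3.19766433e-02] [9.69270886e-01 2.45995626e-01 3.17021382e-04]
```

View pics/wrist2.png

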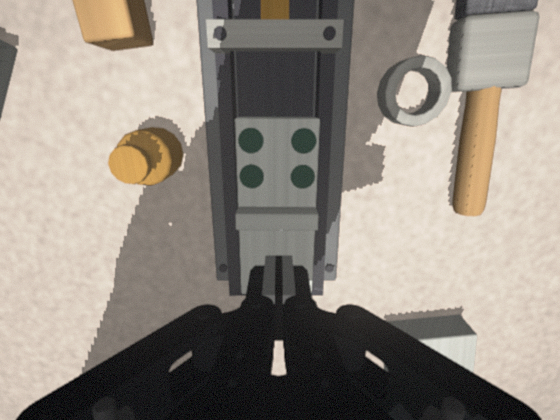

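View pics/side2z.png

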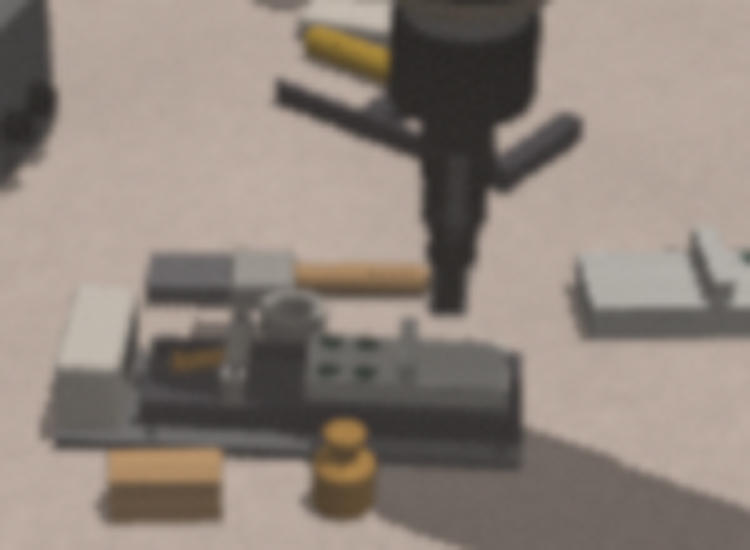

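```bash
python3 - <<'E'
import cv2
a=cv2.imread("pics/wrist2.png")[10:305,195:360]; cv2.imwrite("pics/w2z.png",cv2.resize(a,None,fx=2,fy=2,interpolation=cv2.INTER_CUBIC)[:600])
E
```

```text
(no output)
```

View pics/w2z.png

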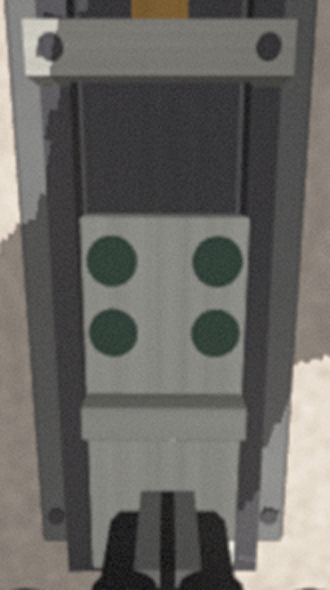

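```bash
python3 - <<'E'
from w1 import *
s=viewer.snapshot("wrist")
st=dict(tool_pos=[ 0.47331388,-0.16554219,0.07197833],eef_rot=[5.25534971e-04,9.92287845e-01,1.23953644e-01,2.25390915e-04])
T=wT(s,st); r=R.from_quat(np.roll(st["eef_rot"],-1)).as_matrix()
def Z(x,y,z): 
    p=onz(s,195+(x+.5)/2-.5,10+(y+.5)/2-.5,z,T); return r.T@(p-st["tool_pos"])
P=dict(gl=Z(22,76,.046),gr=Z(295,76,.046),tl=Z(80,215,.04),tr=Z(248,215,.04),Rl=Z(81,407,.054),Rr=Z(246,407,.054),Ql=Z(82,440,.054),Qr=Z(246,440,.054),wl=Z(69,570,.028),wr=Z(256,570,.028),bl=Z(44,540,.01),br=Z(282,540,.01),ul=Z(6,20,.01),ur=Z(314,20,.01))
for a in "gtRQwbu":
    print(a,(P[a+'l']/2+P[a+'r']/2).round(4),np.linalg.norm(P[a+'l']-P[a+'r']).round(4))
print(status.read_state()["tool_pos"])
E
```

```text
g [ 0.1087 -0.0027  0.026 ] 0.0662
t [ 0.076  -0.0015  0.032 ] 0.045
R [ 0.0264 -0.0016  0.018 ] 0.0449
Q [ 0.0167 -0.0014  0.018 ] 0.0454
w [-0.0427 -0.0021  0.044 ] 0.0648
b [-0.0418 -0.0021  0.062 ] 0.0889
u [ 0.1286 -0.0027  0.062 ] 0.0884
[ 0.47327395 -0.16540536  0.07240588]
```

{"name": "move_arm", "arguments": {
  "plan": [
    [0, 0, 0, 0, -0.0018, 0.01, 0],
    [0, 0, 0, 0, 0, 0.01, 0],
    [0, 0, 0, 0, 0, 0.005, 0],
    [0, 0, 0, 0, 0, 0.003, 0],
    [0, 0, 0, 0, 0, 0.002, 0]
  ]
}}

```text
time_s: 2.88
tool_pos: [0.4721, -0.1621, 0.0405]
eef_rot: [-0.0, 0.992, 0.125, -0.001]
ft_force: [-0.0, -0.2, -0.3]
width: 0.0
```

{"name": "move_arm", "arguments": {
  "plan": [
    [0, 0, 0, 0, 0, 0.002, 0],
    [0, 0, 0, 0, 0, 0.001, 0],
    [0, 0, 0, 0, 0, 0.001, 0],
    [0, 0, 0, 0, 0, 0.001, 0]
  ]
}}

```text
time_s: 3.22
tool_pos: [0.4725, -0.1622, 0.0366]
eef_rot: [0.0, 0.992, 0.125, -0.0]
ft_force: [-3.0, 0.9, 9.0]
width: 0.0001
```

{"name": "move_arm", "arguments": {
  "plan": [
    [0, 0, 0, 0, 0, 0.0015, 0],
    [0, 0, 0, 0, 0, 0.0015, 0],
    [0, 0, 0, 0, 0, 0.0015, 0],
    [0, 0, 0, 0, 0, 0.0005, 0],
    [0, 0, 0, 0, 0, 0, 0]
  ]
}}

```text
time_s: 3.63
tool_pos: [0.4725, -0.1623, 0.0321]
eef_rot: [0.0, 0.992, 0.125, 0.0]
ft_force: [-5.2, 1.0, 14.0]
width: -0.0
```

{"name": "move_arm", "arguments": {
  "plan": [
    [0, 0, 0, 0, 0, 0.001, 0],
    [0, 0, 0, 0, 0, 0, 0]
  ]
}}

```text
time_s: 3.8
tool_pos: [0.4726, -0.1623, 0.0312]
eef_rot: [0.0, 0.992, 0.125, 0.0]
ft_force: [-5.6, 0.8, 16.8]
width: 0.0001
```

```bash
python3 - <<'E'
from h import *
s=viewer.snapshot("wrist"); cv2.imwrite("pics/wrist3.png",s["color"])
s=viewer.snapshot("side"); cv2.imwrite("pics/side3z.png",cv2.resize(s["color"][140:230,230:350],None,fx=6,fy=6,interpolation=cv2.INTER_CUBIC))
st=status.read_state();print(st["tool_pos"],st["ft_force"],st["moment"])
E
```

```text
[ 0.472568   -0.16230151  0.03126874] [-4.7996688   1.26495269 16.21765057] [ 0.29879081  1.1375424  -0.00939088]
```

View pics/wrist3.png

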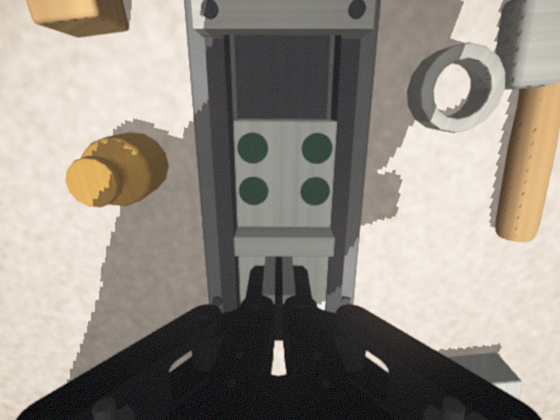

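View pics/side3z.png

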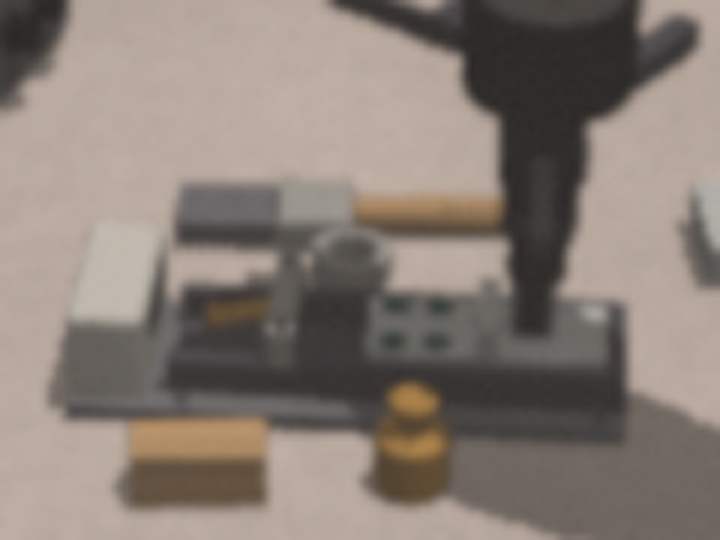

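{"name": "move_arm", "arguments": {
  "plan": [
    [0, 0, 0, 0.003, 0, 0, 0],
    [0, 0, 0, 0.004, 0, 0, 0],
    [0, 0, 0, 0.004, 0, 0, 0],
    [0, 0, 0, 0.004, 0, 0, 0],
    [0, 0, 0, 0.003, 0, 0, 0]
  ]
}}

```text
time_s: 4.32
tool_pos: [0.4902, -0.1583, 0.0314]
eef_rot: [0.0, 0.992, 0.124, 0.0]
ft_force: [-6.0, 0.0, 15.8]
width: -0.0003
```

```bash
python3 - <<'E'
from h import *
s=viewer.snapshot("wrist"); cv2.imwrite("pics/wrist4.png",s["color"])
st=status.read_state();print(st["tool_pos"],st["ft_force"],st["moment"])
E
```

```text
[ 0.49094566 -0.15814949  0.03148842] [-4.43464303 -0.12420309 15.23958528] [-0.11216506  1.13999422  0.03287542]
```

View pics/wrist4.png

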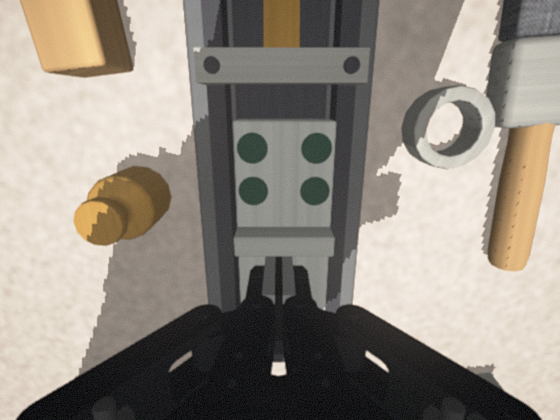

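{"name": "move_arm", "arguments": {
  "plan": [
    [0, 0, 0, 0.003, 0, 0.0003, 0],
    [0, 0, 0, 0.004, 0, 0.0003, 0],
    [0, 0, 0, 0.004, 0, 0, 0],
    [0, 0, 0, 0.004, 0, 0, 0],
    [0, 0, 0, 0.004, 0, 0, 0]
  ]
}}

```text
time_s: 4.78
tool_pos: [0.5085, -0.1537, 0.0309]
eef_rot: [0.001, 0.992, 0.124, 0.0]
ft_force: [-5.9, -0.5, 16.1]
width: -0.0002
```

{"name": "move_arm", "arguments": {
  "plan": [
    [0, 0, 0, 0.004, 0, 0, 0],
    [0, 0, 0, 0.004, 0, 0, 0],
    [0, 0, 0, 0.004, 0, 0, 0],
    [0, 0, 0, 0.004, 0, 0, 0]
  ]
}}

```text
time_s: 5.12
tool_pos: [0.524, -0.1498, 0.0309]
eef_rot: [0.001, 0.992, 0.124, 0.0]
ft_force: [-5.7, -1.3, 17.2]
width: 0.0001
```

```bash
python3 - <<'E'
from h import *
s=viewer.snapshot("wrist"); cv2.imwrite("pics/wrist5.png",s["color"])
st=status.read_state();print(st["tool_pos"],st["ft_force"],st["moment"])
E
```

```text
[ 0.52505999 -0.14945717  0.0310433 ] [-4.44099151 -0.53330077 16.91771881] [-0.18070909  1.15176259  0.00739471]
```

View pics/wrist5.png

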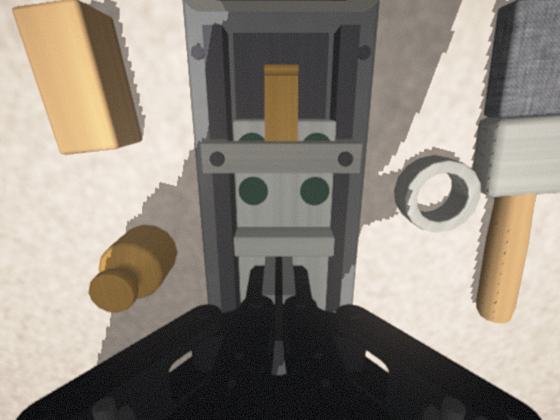

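{"name": "move_arm", "arguments": {
  "plan": [
    [0, 0, 0, 0.004, 0, 0.0002, 0],
    [0, 0, 0, 0.004, 0, 0, 0],
    [0, 0, 0, 0.004, 0, 0, 0],
    [0, 0, 0, 0.004, 0, 0, 0],
    [0, 0, 0, 0.003, 0, 0, 0]
  ]
}}

```text
time_s: 5.58
tool_pos: [0.5424, -0.145, 0.0307]
eef_rot: [0.001, 0.992, 0.124, -0.0]
ft_force: [-6.6, -1.0, 15.6]
width: -0.0002
```

```bash
python3 - <<'E'
from h import *
s=viewer.snapshot("wrist"); cv2.imwrite("pics/wrist6.png",s["color"])
st=status.read_state();print(st["tool_pos"],st["ft_force"],st["moment"])
E
```

```text
[ 0.54287078 -0.14488057  0.03071224] [-5.23438654 -1.29283926 15.73350148] [-0.16697698  1.14400621 -0.01947067]
```

View pics/wrist6.png

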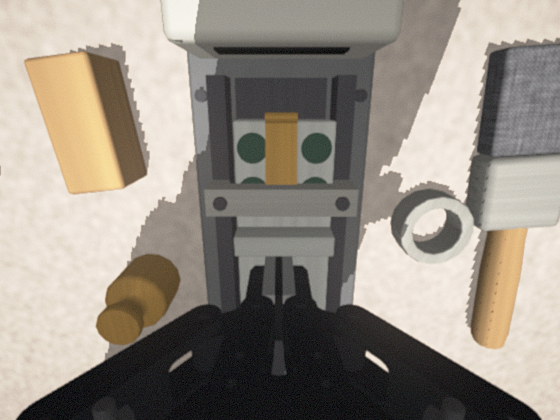

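{"name": "move_arm", "arguments": {
  "plan": [
    [0, 0, 0, 0.002, 0, 0, 0],
    [0, 0, 0, 0.002, 0, 0, 0],
    [0, 0, 0, 0.002, 0, 0, 0],
    [0, 0, 0, 0.0015, 0, 0, 0],
    [0, 0, 0, 0, 0, 0, 0]
  ]
}}

```text
time_s: 6.05
tool_pos: [0.5496, -0.1432, 0.0306]
eef_rot: [0.0, 0.992, 0.125, -0.0]
ft_force: [-4.3, -1.1, 16.4]
width: 0.0001
```

{"name": "move_arm", "arguments": {
  "plan": [
    [0, 0, 0, 0.001, 0, 0, 0],
    [0, 0, 0, 0.001, 0, 0, 0],
    [0, 0, 0, 0.001, 0, 0, 0]
  ]
}}

```text
time_s: 6.3
tool_pos: [0.5521, -0.1425, 0.0306]
eef_rot: [0.0, 0.992, 0.124, -0.0]
ft_force: [-6.4, -0.9, 15.9]
width: -0.0001
```

{"name": "move_arm", "arguments": {
  "plan": [
    [0, 0, 0, 0.001, 0, 0, 0],
    [0, 0, 0, 0.001, 0, 0, 0]
  ]
}}

```text
time_s: 6.47
tool_pos: [0.5531, -0.1423, 0.0305]
eef_rot: [0.0, 0.992, 0.124, -0.001]
ft_force: [-11.4, -1.4, 18.0]
width: 0.0002
```

```bash
python3 - <<'E'
from h import *
s=viewer.snapshot("wrist"); cv2.imwrite("pics/wrist7.png",s["color"])
st=status.read_state();print(st["tool_pos"],st["ft_force"],st["moment"])
E
```

```text
[ 0.55306656 -0.14236185  0.03043639] [-9.20636675 -1.6990311  17.02847141] [-0.38203159  2.10870597 -0.00847389]
```

View pics/wrist7.png

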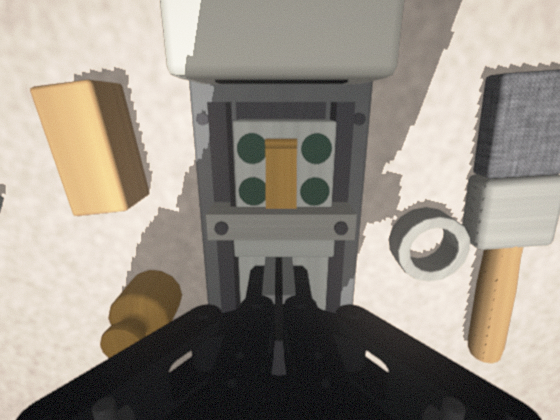

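{"name": "move_arm", "arguments": {
  "plan": [
    [0, 0, 0, 0.001, 0, 0, 0],
    [0, 0, 0, 0.001, 0, 0, 0],
    [0, 0, 0, 0.001, 0, 0, 0],
    [0, 0, 0, 0, 0, 0, 0]
  ]
}}

```text
time_s: 6.85
tool_pos: [0.5557, -0.1418, 0.0303]
eef_rot: [0.0, 0.992, 0.124, -0.001]
ft_force: [-9.0, -1.6, 17.5]
width: -0.0001
```

```bash
python3 - <<'E'
from h import *
s=viewer.snapshot("wrist"); cv2.imwrite("pics/wrist8.png",s["color"])
a=cv2.imread("pics/wrist7.png")[100:300,190:370]; b=s["color"][100:300,190:370]
cv2.imwrite("pics/w78.png",cv2.resize(np.hstack([a,b]),None,fx=2.2,fy=2.2,interpolation=cv2.INTER_CUBIC))
st=status.read_state();print(st["tool_pos"],st["ft_force"],st["moment"])
E
```

```text
[ 0.55568822 -0.14176134  0.03029483] [-8.73484647 -2.38050868 16.78322583] [-0.41063909  2.05391217 -0.00857508]
```

View pics/w78.png

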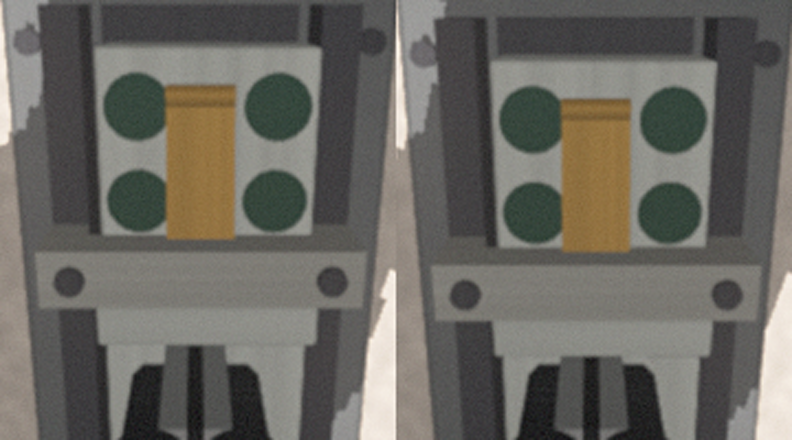

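{"name": "move_arm", "arguments": {
  "plan": [
    [0, 0, 0, 0, 0, -0.001, 0],
    [0, 0, 0, 0, 0, -0.001, 0],
    [0, 0, 0, 0, 0, -0.001, 0],
    [0, 0, 0, 0, 0, -0.001, 0],
    [0, 0, 0, 0, 0, -0.001, 0]
  ]
}}

```text
time_s: 7.32
tool_pos: [0.5566, -0.1414, 0.0348]
eef_rot: [0.0, 0.992, 0.124, -0.001]
ft_force: [-3.7, -2.9, 3.1]
width: -0.0
```

{"name": "move_arm", "arguments": {
  "plan": [
    [0, 0, 0, 0, 0, -0.001, 0],
    [0, 0, 0, 0, 0, -0.002, 0],
    [0, 0, 0, 0, 0, -0.003, 0],
    [0, 0, 0, 0, 0, -0.004, 0],
    [0, 0, 0, 0, 0, -0.006, 0]
  ]
}}

```text
time_s: 7.73
tool_pos: [0.5575, -0.1403, 0.0506]
eef_rot: [-0.0, 0.992, 0.125, -0.0]
ft_force: [0.1, 0.7, 0.1]
width: -0.0001
```

{"name": "move_arm", "arguments": {
  "plan": [
    [0, 0, 0, 0, 0, -0.01, 0],
    [0, 0, 0, 0, 0, -0.015, 0],
    [0, 0, 0, -0.01, 0, -0.02, 0],
    [0, 0, 0, -0.02, 0, -0.02, 0],
    [0, 0, 0, -0.02, 0, -0.02, 0]
  ]
}}

```text
time_s: 8.15
tool_pos: [0.51, -0.1525, 0.1376]
eef_rot: [0.0, 0.992, 0.125, 0.002]
ft_force: [-0.2, -0.7, 0.0]
width: -0.0004
```

{"name": "move_arm", "arguments": {
  "plan": [
    [0, 0, 0, -0.02, 0, -0.01, 0],
    [0, 0, 0, -0.02, 0, 0, 0],
    [0, 0, 0, -0.01, 0, 0, 0],
    [0, 0, 0, 0, 0, 0, 0],
    [0, 0, 0, 0, 0, 0, 0]
  ]
}}

```text
time_s: 8.57
tool_pos: [0.4614, -0.1653, 0.1461]
eef_rot: [0.0, 0.992, 0.125, 0.001]
ft_force: [1.0, 0.2, -0.4]
width: 0.0001
```

```bash
python3 - <<'E'
from h import *
st=status.read_state();print(st["tool_pos"],st["eef_rot"],st["ft_force"],st["time_s"])
s=viewer.snapshot("wrist"); cv2.imwrite("pics/wrist9.png",s["color"])
s=viewer.snapshot("side"); cv2.imwrite("pics/side9z.png",cv2.resize(s["color"][140:230,230:350],None,fx=6,fy=6,interpolation=cv2.INTER_CUBIC))
s=viewer.snapshot("top"); cv2.imwrite("pics/top9.png",s["color"])
E
```

```text
[ 0.46139726 -0.16526623  0.1460845 ] [2.01211923e-04 9.92206205e-01 1.24604043e-01 7.99366173e-04] [ 1.00336246  0.19163709 -0.36174288] 8.5667
```

View pics/wrist9.png

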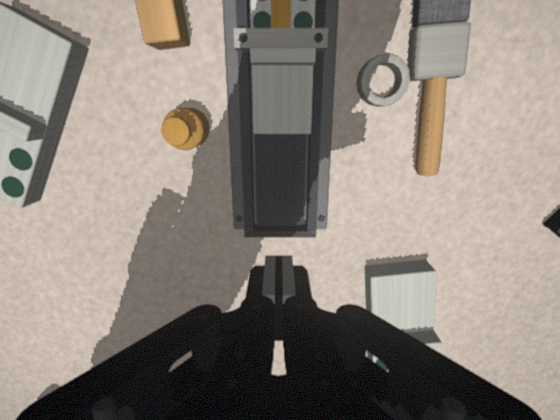

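View pics/side9z.png

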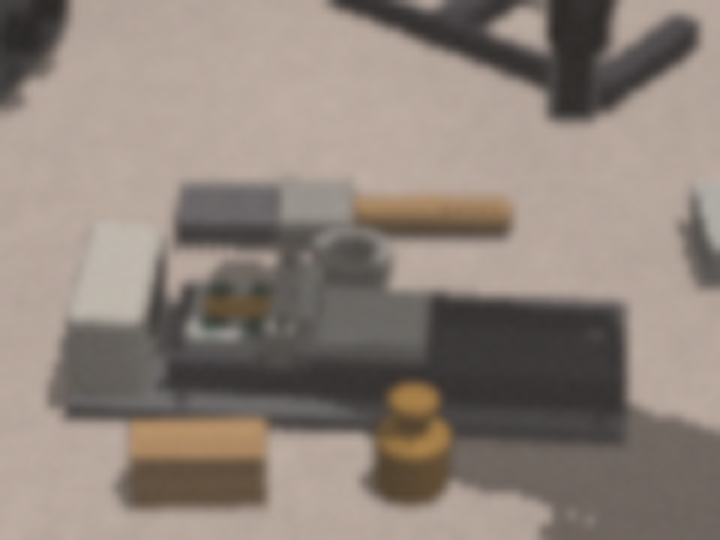

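View pics/top9.png

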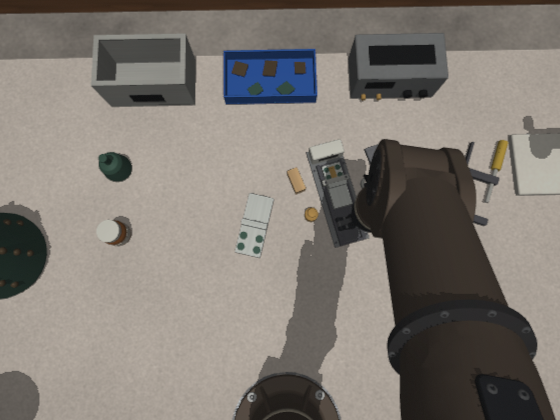

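```bash
python3 - <<'E'
from w1 import *
s=viewer.snapshot("wrist"); a=cv2.imread("pics/wrist9.png")[0:170,215:350]
cv2.imwrite("pics/w9z.png",cv2.resize(a,None,fx=3.5,fy=3.5,interpolation=cv2.INTER_CUBIC))
st=status.read_state();T=wT(s,st);r=R.from_quat(np.roll(st["eef_rot"],-1)).as_matrix()
f=lambda u,v,z:(r.T@(onz(s,u,v,z,T)-st["tool_pos"])).round(4)
print("gate",f(280,47.5,.046),"deckL",f(253,134,.035),"deckR",f(310,134,.035),"ridge rear",f(281,62,.049),st["time_s"])
E
```

```text
gate [0.1199 0.0005 0.0993] deckL [ 0.0601 -0.0206  0.1103] deckR [0.0601 0.0244 0.1103] ridge rear [0.1104 0.0012 0.0963] 8.7667
```

View pics/w9z.png

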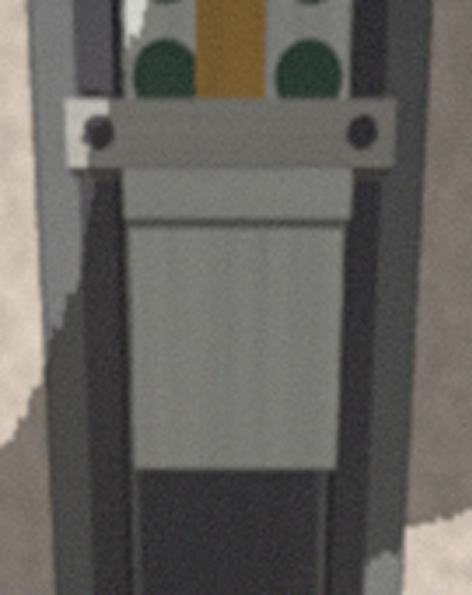

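```bash
python3 -c "
from h import *
print(ticket.hand_in())"
```

```text
the job is handed in; nothing more can be done
None
```

The carrier is home in the dock. With the fingers shut, I pressed its rear deck down about 8 to 9 mm at roughly 17 N. Keeping it pressed, I slid it about 82 mm through the gate and under the leaf spring until the ridge met the gate. I then let it rise, lifted clear and handed the job in after about 8.8 s of the 32 s allowed.

**At home:**
- The push-back force rose from about 5 N to 10 N, and the carrier stopped moving while the fingertips slid on 2 to 3 mm.
- After release, the wrist picture put the deck's rear edge 59.8 mm before the gate face, against 60 mm nominal. The ridge's rear face was 9.5 mm before it, against 10 mm. The tongue and coupons show under the leaf spring beyond the gate.

**Bystanders:** the chock, weight, collar and brush showed no visible movement in the last side view, nor did the jar and bell in the last top view. The arm hid part of the top view, including much of the clamp, so I did not fully check that one.

**Small disagreements:**
- At 8 mm of travel the force read 14 N rather than the stated 17 N, so I pressed about 1 mm deeper.
- The fingertips sat about 1.5 mm off the deck's centre line.

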